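Roll a carton into the strapping bay and hold the strap dispenser's tension arm back

ROBOT

A 6-joint arm with a two-finger parallel gripper is mounted at the origin on the work surface. World frame = base frame: x ahead of the robot, y to its left, z up, the work surface at z = 0. Lengths are in m, angles in rad, forces in N, time in s.
With the tool pointing down it reaches from about 0.375 to 0.75 m from the base axis. Payload 9 kg.
Tool frame: the origin (TCP) lies at the centre of the arm's flange, where the gripper is bolted on; the fingertips stand 173 mm ahead of it and the grasp point (between the pads) lies 155 mm ahead of it; z points along the fingers, y is the line along which they close (so a half turn about z gives the same grasp; the last joint's range is limited). The gripper opens to 85 mm and grips with 20 to 120 N. Pads are 22 mm wide; open, the fingers measure 114 mm over their backs; the gripper's body (76 mm by 85 mm) begins 54 mm behind the grasp point. The pads swing forward as they close: fully open they stand 13 mm farther back than shut.
Start: joints at [-1.519, 0.104, 0.097, 1.564, 0, 1.353], TCP at [0.16, -0.578, 0.405] pointing down, gripper open.
Joint ranges: [-2.99, 2.99], [-0.84, 1.86], [-1.1, 1.16], [-1.84, 2.11], [-1.51, 1.56], [-3.14, 3.14]. Speed limits (rad/s): [2.22, 2.22, 2.57, 3.14, 3.14, 3.14].

INTERFACE

Orientations are given as a unit quaternion [w, x, y, z].
In Python, from rig import robot gives the robot as it stands. The module is installed in compiled form; this text tells all that it offers.
- The arm moves only by the tool send_rows, never from a script. Its argument "motion" is a list of rows, each a list of 7 numbers: the shift along the tool's x, y, z in m, then the turn, a rotation vector about the tool's x, y, z in rad, then the opening, from 0 (shut) to 1 (fully open). A call has 1 to 20 rows; each row is the pose to reach, as a shift and turn from the pose commanded when the call began, along the tool's axes at that moment; what a row does not reach only later rows make up. A row lasts 1/10 s, in which the tool goes at most 50 mm and 8.59 degrees, less where a joint would pass 70% of its speed; a pose out of reach is approached as far as the arm can. A call with a gripper value outside its range is refused whole. The fingers move at their own pace and stop on an object; the grip force is fixed at half the most. Time passes only in rows, so rows that repeat a pose let the fingers close. It gives the time, the measured TCP pose, the force, the opening and the grip force at its end, in the units of the state.
- robot.get_obs(): the state, without advancing time (a new reading comes with each control period).
- robot.snapshot(name): name is "side" or "top"; returns (picture, depth): 480x640x3 uint8, red, green, blue; 480x640 float32, m along the optical axis (not along the pixel's ray), 0 where there is no reading.
- robot.get_calibration(name): a dict with "K" (3x3 intrinsics, pixels), "origin" and "attitude" of the camera in the world. Camera axes: x right, y up, looking along -z (the intrinsics and any distortion apply to the point x, -y, -z); pixel columns grow to the right and rows downward; lengths in m; the calibration is good to about 2 mm. A picture is of the moment at which its call begins. get_calibration takes no time and is no camera call.
- robot.close_job(): hands the job in; it is judged then, once.
The state is a dict: "time": time; "qpos": joint angles; "qd": joint speeds; "joint_efforts": joint torques, N m; "tool_pos": TCP position; "tcp_rot": TCP orientation; "wrist_force": force on the tool from outside, world axes, zero at the start; "ft_torque": the same for the moment, N m; "gripper_width": opening from 0.0 (shut) to 1.0 (fully open); "finger_force": force on a finger pad.
Only numpy, scipy, OpenCV 4.12 (cv2) and the standard library are available. Lean on these libraries where they do the work, as an engineer would, in place of code of your own. Each camera call takes 0.05 s, during which the arm holds its last target. There are 200 camera calls.

TASK

Roll the carton gently along the roller track into the strapping bay until it sits flat against the end stop, and take the hand off it. Then, with the gripper's fingers, push the sprung tension arm of the strap dispenser back, its idler roller swinging away from the robot, until its pawl has clicked over the tooth, and finish while holding it there: the arm does not latch, so the fingers must still be pushing on it at the end, without jamming it against its back stop. Leave everything else on the bench where it lies.

Things in the scene. Friction and masses are not known exactly. Their poses are not given: they have to be found in the camera images.
- carton_center (a point): Centre of the closed brown cardboard carton standing on the roller track: 120 mm wide (its x), 160 mm long (its y, along the track), 80 mm high, 0.25 to 0.7 kg. The point is half-way up, 40 mm above the rollers. Its back face (+y) is free to be pushed.
- carton: The same carton; origin at the centre of its underside, same axes.
- bay (a point): Where the carton's centre is when it is home in the strapping bay, 95 mm above the bench; fixed to the roller track. Its y axis points from the end stop back along the track to the infeed (the carton travels along -y), z up. Roller tops are 55 mm above the bench; side channels, 128 mm apart inside, rise 20 mm higher. The track ends 340 mm from here at +y. Roller drag on the carton: about 0.5 N.
- stop_face (a point): Middle of the rubber face of the end stop, 80 mm beyond the bay's centre, 80 mm above the bench; axes as bay. The stop is a steel plate 150 mm wide, its top 104 mm above the bench. Along the far side (+x) of the bay stands a thin steel fence, its top 123 mm above the bench.
- pivot (a point): On the upright pivot axis of the dispenser's tension arm, 75 mm above the bench, fixed to the grey base plate (270 x 225 mm, 10 mm thick); its axes are the base's. Spring and bolt head on the pivot reach 89 mm above the bench. The 200 mm white coil on its 220 mm turntable, centred 130 mm in +x and 50 mm in -y from the pivot, reaches 88 mm (its knob 112 mm).
- idler (a point): Centre of the grey idler roller at the free end of the tension arm: upright, 38 mm across its flanges, 64 to 94 mm above the bench, free to turn on its pin (16 mm nut up to 103 mm). 130 mm from the pivot axis; moves with the arm. Its x axis points from pivot to idler; pushing the arm back moves it along its -y axis (clockwise about the pivot from above).
- tension_arm (a joint): Angle (rad) of the tension arm, a level steel bar 20 mm wide, 55 to 61 mm above the bench. 0: at rest, brake on. Grows as the idler is pushed away from the robot. Pawl meets the tooth at 0.26, crest at 0.42, clicked down behind it by 0.60; hard back stop at 0.80. Push needed at the idler: 5 N at 0, 10 N at 0.7, 1 to 2 N more at the tooth. Springs back when let go.
- pawl (a joint): How far (m) the sprung steel pawl slider beside the pivot is lifted: 0 seated, about 0.0015 on the crest of the tooth, 0 again after the click.
- back_stop (a point): Top of the upright rubber back-stop pin of the tension arm, 11 mm thick, 68 mm above the bench; the arm's bar meets it at 0.80 rad.
- pawl_bracket (a point): Top of the grey bracket that guides the pawl slider, about 30 x 26 mm, 66 mm above the bench, on the robot's side of the pivot; a 14 mm black end cap sticks out of it away from the pivot.
- scissors: Bystander: scissors with black loops, 180 x 76 mm, 10 mm high, lying on the bench; origin at the rivet, x along the blades.
- tape_roll: Bystander: brown roll of tape lying flat, 96 mm across, 50 mm high; origin at the centre of its underside.
- screwdriver: Bystander: screwdriver with a black handle lying on the bench, about 200 mm long; origin near its middle, x along it.
- fitting_a: Bystander: steel hanger fitting, two flat plates 30 x 26 mm with a wire bow, about 120 x 90 mm, 8 mm high; origin between the plates.
- fitting_b: Bystander: a second steel hanger fitting of the same kind.
- mug: Bystander: white mug, 80 mm across, 90 mm high; origin at the centre of its underside.
- marker: Bystander: grey marker pen with a black cap, 125 mm long, 17 mm thick; origin at its middle, x along it.
There are look-alikes about, which are no part of the job. Leave any yellow look-alike of the carton alone.

How it is judged:
By the outcome, as a careful person would: the job done as asked, in the order asked, and still so for the second after the job is handed in, while the arm keeps its last pose, push and grip.
It also fails if it takes over 45 s, if anything falls off the work surface, if the arm or the gripper's body presses on something with over 40 N, if the wrist force passes 120 N, or if a joint passes its speed limit or range.

## Working session

There is one attempt and no reset: what is moved stays moved. The work goes in short steps, Python scripts to look and compute and a tool call to move; the robot and the scene stay as the last step left them, time stands still between calls to the robot, and variables do not carry over. Pictures are saved under pics/ and viewed, at most 10 in all, crops included, and the job is handed in when it is done.

Besides the shell and the picture viewer there is one more tool, called as name(argument=value, ...) on one line, values as JSON. send_rows: Moves the arm, as the interface text tells. Its arguments: {"type":"object","properties":{"motion":{"type":"array","items":{"type":"array","items":{"type":"number"}}}},"required":["motion"]}

```bash
mkdir -p pics; cat > h.py <<'E'
import numpy as np, cv2
from rig import robot
from scipy.spatial.transform import Rotation as R
def cal(n):
    c=robot.get_calibration(n); a=np.array(c["attitude"],float)
    M=a if a.shape==(3,3) else R.from_quat(np.r_[a[1:],a[0]]).as_matrix()
    return np.array(c["K"]),np.array(c["origin"]),M,c
def pts(n,d):
    K,o,M,_=cal(n); v,u=np.mgrid[0:480,0:640]
    P=np.stack([(u-K[0,2])/K[0,0]*d,-(v-K[1,2])/K[1,1]*d,-d],-1)
    return P@M.T+o
def ray(n,u,v,z):
    K,o,M,_=cal(n); r=M@np.array([(u-K[0,2])/K[0,0],-(v-K[1,2])/K[1,1],-1]); return o+r*(z-o[2])/r[2]
def shot(n,f):
    p,d=robot.snapshot(n); cv2.imwrite(f"pics/{f}.png",p[:,:,::-1]); np.save(f"pics/{f}.npy",d); return p,d
E
python3 - <<'E'
from h import *
for n in("top","side"):
    p,d=shot(n,n+"0"); print(cal(n)[3], (d>0).mean())
o=robot.get_obs(); print({k:np.round(v,3) for k,v in o.items()})
E
```

```text
{'K': array([[616.31388621,   0.        , 320.18439714],
       [  0.        , 616.31388621, 240.33646071],
       [  0.        ,   0.        ,   1.        ]]), 'origin': array([0.18801868, 0.05700722, 1.65218349]), 'attitude': array([ 0.70923839,  0.06184895, -0.07505427, -0.6982281 ])} 0.9961263020833333
{'K': array([[520.64223525,   0.        , 319.21566021],
       [  0.        , 520.64223525, 234.32163886],
       [  0.        ,   0.        ,   1.        ]]), 'origin': array([-0.37979627, -0.93652231,  0.83235697]), 'attitude': array([ 0.80544547,  0.47099875, -0.18353411, -0.30940751])} 0.9961360677083333
{'time': np.float64(0.1), 'qpos': array([-1.519,  0.105,  0.097,  1.564,  0.   ,  1.353]), 'qd': array([-0.002, -0.001,  0.001,  0.002, -0.001, -0.001]), 'joint_efforts': array([ 6.0000e-03, -5.5821e+01,  5.0472e+01,  1.3000e-02, -0.0000e+00,
        0.0000e+00]), 'tool_pos': array([ 0.16 , -0.578,  0.404]), 'tcp_rot': array([-0.001,  0.991,  0.134,  0.   ]), 'wrist_force': array([ 0.61 ,  0.251, -0.037]), 'ft_torque': array([0.025, 0.001, 0.052]), 'finger_force': np.float64(0.0), 'gripper_width': np.float64(0.997)}
```

View pics/top0.png

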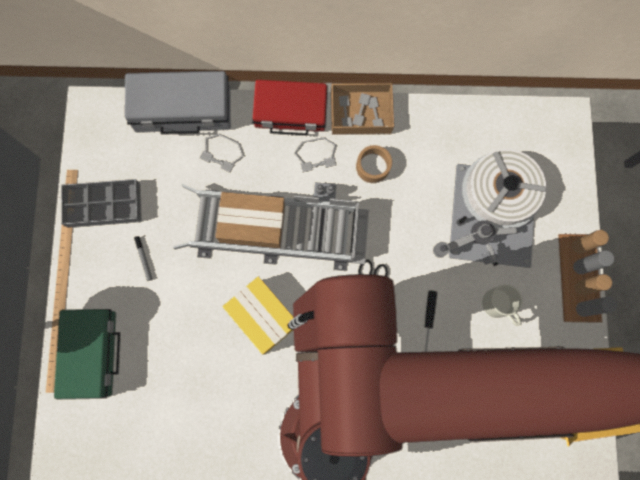

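View pics/side0.png

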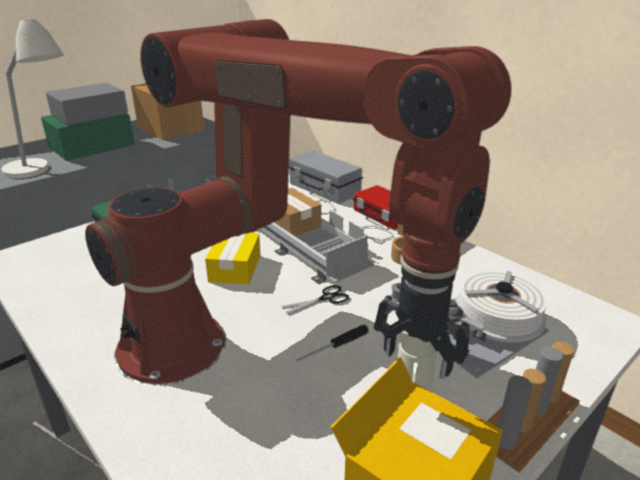

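The top view shows the brown carton on the track at px (250,218), with the end stop at the right end (358,232). The dispenser's coil is at (505,187), its pivot near (485,230) and its idler near (442,249). The yellow box at (260,315) is the look-alike, off the track, and so is the open yellow box in front of the robot. I'll confirm the carton and idler in one enlarged crop and take positions from depth.

```bash
python3 - <<'E'
from h import *
p=cv2.imread("pics/top0.png"); d=np.load("pics/top0.npy")
c=cv2.resize(p[175:275,180:380],(800,400),interpolation=cv2.INTER_CUBIC)
c2=cv2.resize(p[145:275,420:550],(600,600),interpolation=cv2.INTER_CUBIC)
cv2.imwrite("pics/c1.png",c); cv2.imwrite("pics/c2.png",c2)
P=pts("top",d); hsv=cv2.cvtColor(p,cv2.COLOR_BGR2HSV)
box=np.zeros(d.shape,bool); box[180:260,200:300]=1
m=box&(abs(P[...,2]-.135)<.012)
q=P[m]; r=cv2.minAreaRect((q[:,:2]*1000).astype(np.float32)); print("carton top",r,np.median(q[:,2]),m.sum(),cv2.boxPoints(r))
for name,(u0,u1,v0,v1),(z0,z1) in [("stop",(340,375,195,265),(.09,.112)),("idler",(430,456,236,262),(.08,.11)),("coil",(460,550,150,235),(.075,.095))]:
    b=np.zeros(d.shape,bool); b[v0:v1,u0:u1]=1
    m=b&(P[...,2]>z0)&(P[...,2]<z1); q=P[m]; print(name,m.sum(),q.mean(0),cv2.minAreaRect((q[:,:2]*1000).astype(np.float32)))
E
```

```text
carton top ((545.1530151367188, 192.5974578857422), (192.856201171875, 130.87396240234375), 85.53277587890625) 0.13504192490774025 2998 [[472.40414 101.5591 ]
 [602.88055  91.36549]
 [617.90186 283.6358 ]
 [487.42548 293.8294 ]]
stop 243 [ 0.53107574 -0.05533079  0.10204453] ((526.0722045898438, -58.65592956542969), (148.39822387695312, 46.772090911865234), 12.514362335205078)
idler 164 [ 0.47813779 -0.28446824  0.09478899] ((479.11669921875, -285.5967712402344), (34.456783294677734, 38.77647399902344), 45.095497131347656)
coil 3811 [ 0.64829236 -0.46290905  0.08750951] ((644.2293701171875, -469.5770568847656), (222.0816650390625, 203.776611328125), 10.35682487487793)
```

View pics/c1.png

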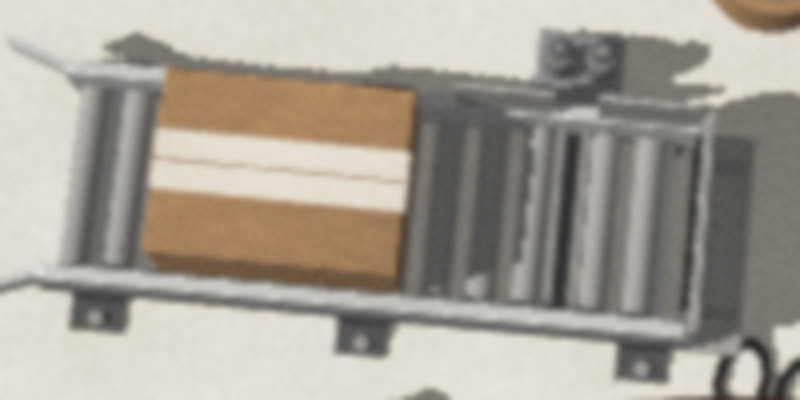

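View pics/c2.png

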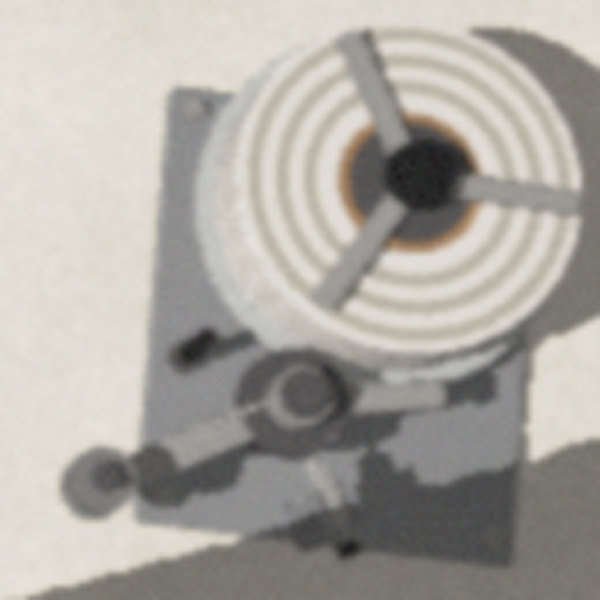

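The crop confirms it: the brown carton with the white strip stands on the rollers, its top corners near px (221,192), (284,198), (280,243) and (216,237). The idler flange centre is at about (441,250) and the pivot bolt at about (486,229.5). Next I'll cast rays for the exact geometry.

```bash
python3 - <<'E'
from h import *
f=lambda u,v,z: ray("top",180+u/4,175+v/4,z)[:2]
g=lambda u,v,z: ray("top",420+u/4.615,145+v/4.615,z)[:2]
C=[f(*c,.135) for c in((165,68),(415,92),(402,274),(145,250))]; print("carton",np.round(C,3),np.round(np.mean(C,0),4))
for a,b in(((55,275),(690,325)),((85,70),(510,110))):
    A,B=f(*a,.075),f(*b,.075); t=B-A; print("rail",A,B,np.degrees(np.arctan2(t[0],-t[1])))
S=[f(713,112,.104),f(692,325,.104)]; print("stop",S)
pv=g(305,390,.089); i1=g(97,483,.094); i2=g(112,475,.103)
print("pivot",pv,"idler",i1,i2,np.linalg.norm(i1-pv),np.linalg.norm(i2-pv)); print("backstop",g(197,345,.068),"pawlcap",g(345,550,.06))
print("base edge",g(172,90,.01),g(137,520,.01),g(510,562,.01))
E
```

```text
carton [[0.607 0.284]
 [0.594 0.125]
 [0.476 0.13 ]
 [0.489 0.291]] [0.5416 0.2072]
rail [0.48320295 0.35750254] [ 0.45736673 -0.05498659] -3.5840339817328126
rail [0.62107572 0.34509751] [0.59917288 0.06442186] -4.462098312071439
stop [array([ 0.59276716, -0.06736114]), array([ 0.452436  , -0.05420393])]
pivot [ 0.53168226 -0.40261652] idler [ 0.47527309 -0.28218313] [ 0.47828193 -0.28870922] 0.1329894639726357 0.12580329543490487
backstop [ 0.5616212  -0.34744614] pawlcap [ 0.44520286 -0.43047138]
base edge [ 0.7336222  -0.35195486] [ 0.46905809 -0.32354035] [ 0.44778319 -0.54301693]
```

send_rows(motion=[[0.455,-0.37,0,0,0,-1.227,0.6],[0.455,-0.37,0,0,0,-1.227,0.6],[0.455,-0.37,0,0,0,-1.227,0.6],[0.455,-0.37,0,0,0,-1.227,0.6],[0.455,-0.37,0,0,0,-1.227,0.6],[0.455,-0.37,0,0,0,-1.227,0.6],[0.455,-0.37,0,0,0,-1.227,0.6],[0.455,-0.37,0,0,0,-1.227,0.6],[0.455,-0.37,0,0,0,-1.227,0.6],[0.455,-0.37,0,0,0,-1.227,0.6],[0.455,-0.37,0,0,0,-1.227,0.6],[0.623,-0.786,0,0,0,-1.227,0.6],[0.623,-0.786,0,0,0,-1.227,0.6],[0.623,-0.786,0,0,0,-1.227,0.6],[0.623,-0.786,0,0,0,-1.227,0.6],[0.623,-0.786,0,0,0,-1.227,0.6],[0.623,-0.786,0,0,0,-1.227,0.6],[0.623,-0.786,0,0,0,-1.227,0.6],[0.623,-0.786,0,0,0,-1.227,0.6],[0.623,-0.786,0,0,0,-1.227,0.6]])

```text
time: 2.1
tool_pos: [0.546, 0.317, 0.4042]
tcp_rot: [0.0, 0.733, 0.681, -0.0]
wrist_force: [0.9, -0.4, -0.3]
gripper_width: 0.598
finger_force: 0.0
```

send_rows(motion=[[0.01,0,0.05,0,0,0,0.6],[0.01,0,0.05,0,0,0,0.6],[0.01,0,0.05,0,0,0,0.6]])

```text
time: 2.4
tool_pos: [0.5464, 0.3244, 0.3535]
tcp_rot: [-0.001, 0.733, 0.681, -0.002]
wrist_force: [-0.5, -0.1, -0.0]
gripper_width: 0.598
finger_force: 0.0
```

```bash
python3 - <<'E'
from h import *
p,d=shot("top","t1"); p2,_=shot("side","s1")
print({k:np.round(v,4) for k,v in robot.get_obs().items() if k in("tool_pos","tcp_rot","qpos")})
cv2.imwrite("pics/c3.png",np.hstack([cv2.resize(p[150:290,150:390],(400,233)),cv2.resize(p2[150:290,190:430],(400,233))])[:,:,::-1])
E
```

```text
{'qpos': array([ 3.2910e-01,  2.0870e-01,  1.2440e-01,  1.4851e+00, -3.0000e-04,
        1.9750e+00]), 'tool_pos': array([0.5473, 0.3238, 0.3565]), 'tcp_rot': array([4.000e-04, 7.332e-01, 6.801e-01, 6.000e-04])}
```

View pics/c3.png

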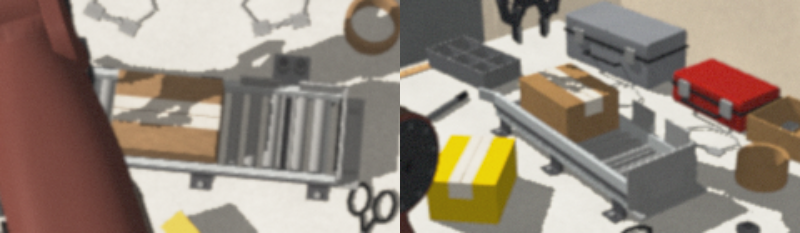

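send_rows(motion=[[0.015,0.003,0.05,0,0,0,0.6],[0.015,0.003,0.09,0,0,0,0.6],[0.015,0.003,0.105,0,0,0,0.6],[0.015,0.003,0.105,0,0,0,0.6],[0.005,0.003,0.105,0,0,0,0.6],[-0.003,0.003,0.105,0,0,0,0.6],[-0.009,0.003,0.105,0,0,0,0.6],[-0.014,0.003,0.105,0,0,0,0.6],[-0.019,0.003,0.105,0,0,0,0.6],[-0.024,0.003,0.105,0,0,0,0.6],[-0.028,0.003,0.105,0,0,0,0.6],[-0.033,0.003,0.105,0,0,0,0.6]])

```text
time: 3.7
tool_pos: [0.5475, 0.2915, 0.2497]
tcp_rot: [-0.0, 0.733, 0.681, 0.0]
wrist_force: [-0.5, 1.7, 1.0]
gripper_width: 0.601
finger_force: 0.0
```

send_rows(motion=[[-0.006,0,0,0,0,0,0.6],[-0.013,0,0,0,0,0,0.6],[-0.02,0,0,0,0,0,0.6],[-0.027,0,0,0,0,0,0.6],[-0.034,0,0,0,0,0,0.6],[-0.041,0,0,0,0,0,0.6],[-0.048,0,0,0,0,0,0.6],[-0.055,0,0,0,0,0,0.6],[-0.062,0,0,0,0,0,0.6],[-0.069,0,0,0,0,0,0.6],[-0.076,0,0,0,0,0,0.6],[-0.083,0,0,0,0,0,0.6],[-0.09,0,0,0,0,0,0.6],[-0.097,0,0,0,0,0,0.6],[-0.104,0,0,0,0,0,0.6],[-0.111,0,0,0,0,0,0.6],[-0.117,0,0,0,0,0,0.6],[-0.123,0,0,0,0,0,0.6],[-0.128,0,0,0,0,0,0.6],[-0.132,0,0,0,0,0,0.6]])

```text
time: 5.7
tool_pos: [0.5378, 0.1595, 0.2497]
tcp_rot: [0.0, 0.733, 0.68, -0.0]
wrist_force: [0.0, 0.7, 0.4]
gripper_width: 0.599
finger_force: 0.0
```

send_rows(motion=[[-0.004,0,0,0,0,0,0.6],[-0.008,0,0,0,0,0,0.6],[-0.012,0,0,0,0,0,0.6],[-0.016,0,0,0,0,0,0.6],[-0.02,0,0,0,0,0,0.6],[-0.024,0,0,0,0,0,0.6],[-0.028,0,0,0,0,0,0.6],[-0.031,0,0,0,0,0,0.6],[-0.034,0,0,0,0,0,0.6],[-0.037,0,0,0,0,0,0.6]])

```text
time: 6.7
tool_pos: [0.5351, 0.1228, 0.2497]
tcp_rot: [0.0, 0.733, 0.68, -0.0]
wrist_force: [-0.6, 0.4, -0.1]
gripper_width: 0.599
finger_force: 0.0
```

```bash
python3 - <<'E'
from h import *
p,d=shot("top","t2"); o=robot.get_obs(); print(o["tool_pos"],o["wrist_force"])
P=pts("top",d); b=np.zeros(d.shape,bool); b[185:265,250:375]=1
hsv=cv2.cvtColor(p,cv2.COLOR_RGB2HSV)
t=np.array([.075,.997])
s=P[...,:2]@t
m=b&(abs(P[...,2]-.135)<.008)&(P[...,0]>.47)&(P[...,0]<.61)&(P[...,1]<.12)
print("carton front s",np.percentile(s[m],[1,2,5]),m.sum())
m=b&(abs(P[...,2]-.104)<.006)&(P[...,1]<-.0); print("stop s",np.percentile(s[m],[2,50,90,95,98]),m.sum())
cv2.imwrite("pics/c4.png",cv2.resize(p[175:275,230:390],(800,500),interpolation=cv2.INTER_CUBIC)[:,:,::-1])
E
```

```text
[0.53509214 0.12249246 0.24967146] [ 0.72623929  0.25941319 -0.30510045]
carton front s [-0.00798096 -0.00634096 -0.00270612] 2243
stop s [-0.02336358 -0.01889402  0.00836087  0.01956086  0.03193046] 182
```

View pics/c4.png

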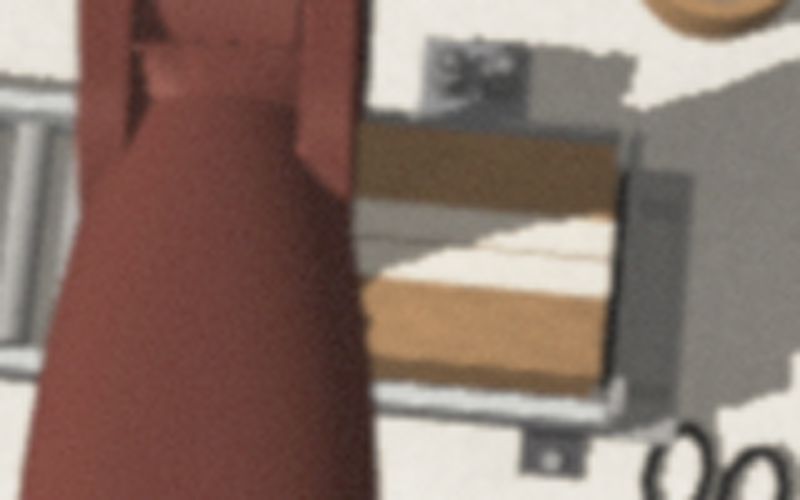

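The carton's front edge is now just short of the stop (crop edge at x≈612 against the stop at x≈620). I'll creep the rest while watching the force.

send_rows(motion=[[-0.002,0,0,0,0,0,0.6],[-0.004,0,0,0,0,0,0.6],[-0.006,0,0,0,0,0,0.6],[-0.0075,0,0,0,0,0,0.6]])

```text
time: 7.15
tool_pos: [0.5344, 0.1172, 0.2499]
tcp_rot: [-0.002, 0.733, 0.681, 0.002]
wrist_force: [0.3, 24.8, 3.0]
gripper_width: 0.602
finger_force: 0.0
```

24.8 N builds against the direction of travel: the carton is against the stop. Backing off along the track, then up.

send_rows(motion=[[0.002,0,0,0,0,0,0.6],[0.01,0,0,0,0,0,0.6],[0.03,0,0,0,0,0,0.6],[0.04,0,-0.03,0,0,0,0.6],[0.04,0,-0.08,0,0,0,0.6],[0.04,0,-0.13,0,0,0,0.6],[0.04,0,-0.15,0,0,0,0.6],[0.04,0,-0.15,0,0,0,0.6]])

```text
time: 7.95
tool_pos: [0.5382, 0.1558, 0.4038]
tcp_rot: [0.002, 0.733, 0.681, 0.002]
wrist_force: [0.3, 0.5, 0.1]
gripper_width: 0.6
finger_force: 0.0
```

send_rows(motion=[[-0.485,-0.104,0,0,0,1.073,0.25],[-0.485,-0.104,0,0,0,1.073,0.25],[-0.485,-0.104,0,0,0,1.073,0.25],[-0.485,-0.104,0,0,0,1.073,0.25],[-0.485,-0.104,0,0,0,1.073,0.25],[-0.485,-0.104,0,0,0,1.073,0.25],[-0.485,-0.104,0,0,0,1.073,0.25],[-0.485,-0.104,0,0,0,1.073,0.25],[-0.485,-0.104,0,0,0,1.073,0.25],[-0.485,-0.104,0,0,0,1.073,0.25],[-0.485,-0.104,0,0,0,1.073,0.25],[-0.485,-0.104,0.05,0,0,1.073,0.25],[-0.485,-0.104,0.1,0,0,1.073,0.25],[-0.485,-0.104,0.1,0,0,1.073,0.25]])

```text
time: 9.35
tool_pos: [0.3961, -0.3177, 0.2916]
tcp_rot: [-0.006, 0.978, 0.21, -0.003]
wrist_force: [0.8, 0.7, -0.9]
gripper_width: 0.251
finger_force: 0.0
```

```bash
python3 - <<'E'
from h import *
p,d=shot("top","t3"); p2,d2=shot("side","s3"); o=robot.get_obs(); print(o["tool_pos"],o["tcp_rot"],o["wrist_force"],o["gripper_width"])
P=pts("top",d)
t=np.array([.075,.997]); s=P[...,:2]@t; b=np.zeros(d.shape,bool); b[185:265,250:375]=1
m=b&(abs(P[...,2]-.135)<.006); q=P[m]; print("carton",m.sum(),cv2.minAreaRect((q[:,:2]*1000).astype(np.float32)),q.mean(0))
P2=pts("side",d2)
m=(abs(P2[...,2]-.094)<.004)&(abs(P2[...,0]-.478)<.03)&(abs(P2[...,1]+.285)<.03); print("idler side",m.sum(),P2[m].mean(0) if m.any() else 0)
a=cv2.resize(p[170:280,270:400],(400,338)); c=cv2.resize(p2[250:400,330:530],(400,300))
cv2.imwrite("pics/c5.png",np.hstack([a[:300],c])[:,:,::-1])
E
```

```text
[ 0.39780077 -0.31980819  0.29962306] [-9.77569515e-04  9.77594436e-01  2.10494437e-01 -5.04838135e-04] [ 0.09002152 -0.2569061   0.8608884 ] 0.2468591769523759
carton 2731 ((532.245849609375, 26.753753662109375), (160.83419799804688, 130.5573272705078), 85.99650573730469) [0.52709021 0.02698918 0.13488545]
idler side 39 [ 0.47605876 -0.29820419  0.09250898]
```

View pics/c5.png

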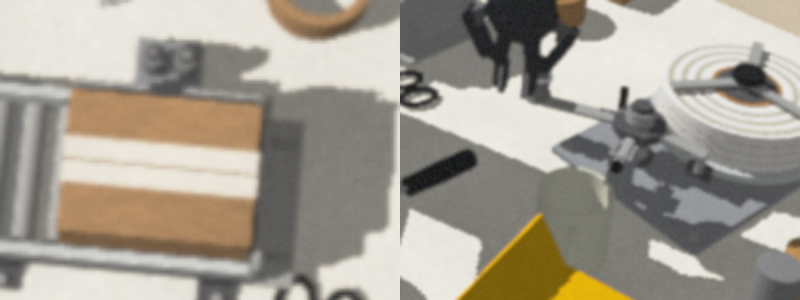

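The left crop shows the carton's front edge (x≈262) flush with the stop. The right crop shows the fingers behind the idler and clear of the mug. I'll lower and advance to contact.

send_rows(motion=[[0,0,0.04,0,0,0,0.25],[0,0,0.058,0,0,0,0.25],[0,0,0.058,0,0,0,0.25],[0.02,0,0.058,0,0,0,0.25],[0.035,0,0.058,0,0,0,0.25],[0.045,0,0.058,0,0,0,0.25],[0.05,0,0.058,0,0,0,0.25],[0.054,0,0.058,0,0,0,0.25],[0.058,0,0.058,0,0,0,0.25],[0.061,0,0.058,0,0,0,0.25]])

```text
time: 10.45
tool_pos: [0.4534, -0.2957, 0.2418]
tcp_rot: [0.0, 0.978, 0.21, -0.001]
wrist_force: [-3.5, -4.5, 0.9]
gripper_width: 0.251
finger_force: 2.6
```

Contact is made: 5.7 N, about 130 mm from the pivot and 27 mm ahead of the TCP, as expected. Now I'll swing the tool clockwise about the pivot together with the arm.

send_rows(motion=[[0.0065,-0.0012,0,0,0,0.05,0.25],[0.0131,-0.0021,0,0,0,0.1,0.25],[0.0197,-0.0026,0,0,0,0.15,0.25],[0.0263,-0.0029,0,0,0,0.2,0.25],[0.0329,-0.0027,0,0,0,0.25,0.25],[0.0395,-0.0023,0,0,0,0.3,0.25],[0.0461,-0.0015,0,0,0,0.35,0.25],[0.0526,-0.0004,0,0,0,0.4,0.25],[0.0591,0.001,0,0,0,0.45,0.25],[0.0655,0.0027,0,0,0,0.5,0.25],[0.0718,0.0048,0,0,0,0.55,0.25],[0.078,0.0072,0,0,0,0.6,0.25]])

```text
time: 11.65
tool_pos: [0.5267, -0.2706, 0.2417]
tcp_rot: [0.001, 0.996, -0.09, -0.002]
wrist_force: [-10.5, -3.5, 4.4]
gripper_width: 0.251
finger_force: 5.3
```

send_rows(motion=[[0.0039,0,0,0,0,0.03,0.25],[0.0079,0,0,0,0,0.06,0.25],[0.0118,-0.0004,0,0,0,0.09,0.25],[0.0118,-0.0004,0,0,0,0.09,0.25],[0.0118,-0.0004,0,0,0,0.09,0.25]])

```text
time: 12.15
tool_pos: [0.538, -0.2724, 0.2416]
tcp_rot: [0.001, 0.991, -0.134, -0.002]
wrist_force: [-11.4, -3.9, 5.2]
gripper_width: 0.252
finger_force: 5.8
```

```bash
python3 - <<'E'
from h import *
p,d=shot("top","t4"); p2,d2=shot("side","s4"); o=robot.get_obs(); print(o["tool_pos"],o["tcp_rot"],o["wrist_force"],o["finger_force"])
a=cv2.resize(p[170:270,420:520],(400,400),interpolation=cv2.INTER_CUBIC); c=cv2.resize(p2[250:350,390:490],(400,400),interpolation=cv2.INTER_CUBIC)
cv2.imwrite("pics/c6.png",np.hstack([a,c])[:,:,::-1])
E
```

```text
[ 0.53796232 -0.27236914  0.24165347] [ 0.00101286  0.99102754 -0.13363993 -0.00193749] [-10.47566484  -3.81476952   4.50142046] 5.75762317981571
```

View pics/c6.png

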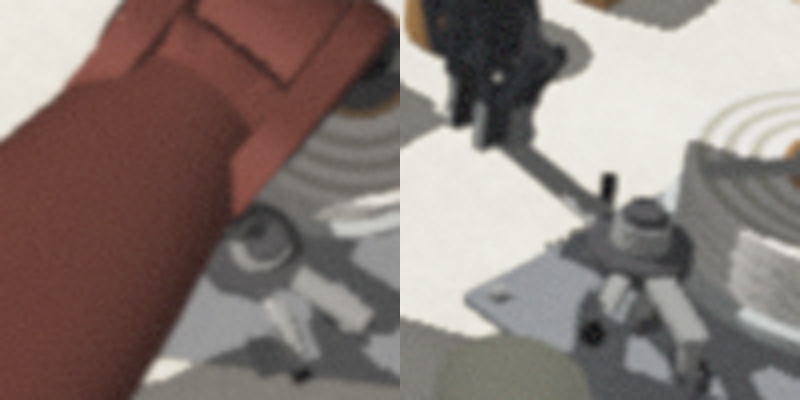

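The fingers hold the idler with a steady push of about 11 N and no jump, so it isn't on the back stop. The bar in the right crop runs from (505,150) to (600,210). I'll check the arm angle from the bar's depth points before and after.

```bash
python3 - <<'E'
from h import *
pv=np.array([.5317,-.4026])
for n,f in(("side","side0"),("side","s3"),("side","s4"),("top","top0"),("top","t3")):
    P=pts(n,np.load(f"pics/{f}.npy")); r=P[...,:2]-pv; L=np.hypot(r[...,0],r[...,1]); a=np.degrees(np.arctan2(r[...,1],r[...,0]))
    m=(abs(P[...,2]-.059)<.006)&(L>.045)&(L<.105)&(a>40)&(a<150)
    q=P[m][:,:2].astype(np.float32)
    if len(q)<8: print(f,len(q)); continue
    v=cv2.fitLine(q,cv2.DIST_HUBER,0,.01,.01).ravel(); 
    print(f,len(q),"bar dir",np.degrees(np.arctan2(v[1],v[0]))%180,"median angle",np.median(a[m]))
o=robot.get_obs()
print("TCP bearing:",o["tool_pos"][:2]-pv)
E
```

```text
side0 0
s3 174 bar dir 141.60573 median angle 117.48811812754593
s4 150 bar dir 90.5733 median angle 77.40778427727469
top0 137 bar dir 122.51988 median angle 114.0669459065846
t3 147 bar dir 130.05814 median angle 113.95584500207522
TCP bearing: [0.00626232 0.13023086]
```

Seen from the side, the bar swung from 117.5° to 77.4°, about 0.70 rad: past the click at 0.60 and short of the back stop at 0.80. That agrees with the tool path, so I'm handing in.

```bash
python3 -c "
from h import *
print(robot.close_job())"
```

```text
the job is handed in; nothing more can be done
None
```

The carton sits against the end stop with the hand off it, and the fingers are holding the tension arm back at about 0.70 rad, past the click and clear of the back stop; the job is handed in, with no verdict shown.

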